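# Dial open the combination lock of a luthier's inlay strongbox

## Task

Open the combination lock on the blue strongbox: turn the dial right (clockwise) to the red mark and pause there, then left to the blue mark and pause, then slowly right again until you feel the spring bolt drop into the dial and stop it, somewhere along the yellow arc. Stop turning as soon as it catches, never force the dial against the dropped bolt, then let go of the dial with the bolt drawn out of its keeper, leaving the glue bottle, screwdriver and amber jar where they are.

Things in the scene. Friction and masses are not known exactly. Their poses are not given: they have to be found in the camera images.
- dial (a joint): Dial angle in rad: 0 with its white pointer at mid scale (the strongbox's -x side), growing as it turns right (clockwise from above). Painted marks: red at +0.80, blue at -0.65, yellow arc from -0.30 to +0.50 (17 short bars), black ticks every 0.1. 0.13 rad either way will do at red and blue. End stops at -1.0 and +1.1. Friction about 0.1 N m; it stays where it is left.
- dial_grip (a point): On the dial's upright axis at mid height of its bar grip, 128 mm above the bench. Turns with the dial: x runs along the bar, white pointer at the -x end. The bar is a black block 46 mm long (x), 16 mm wide (y), 36 mm tall, its top 12 mm above this point, on a round skirt of 25 mm radius whose top is 24 mm below this point.
- dial_face (a point): Centre of the round white face, the top of the fixed lock case, 98 mm above the bench; case 104 mm across and 28 mm tall on the box top. Axes as the strongbox: the zero of the scale lies towards -x, red lies to the +y side of it, blue to the -y side.
- strongbox: Blue steel box, 220 x 260 x 70 mm, fixed to the bench; origin under its centre. The dial's axis stands 30 mm from the centre towards -x. Two hidden wheels in the lock case: going to red, then left to blue sets one of them (if blue is overshot, start again from red); the other turns with the dial and has the gate that the bolt drops into.
- bolt (a joint): Travel of the steel spring bolt in m: about 0 while locked (orange nose in the brass keeper on the box top, +x side of the dial case), 0.007 when dropped towards the dial, nose clear of the keeper. A 3.5 N spring drives it, no help needed. It drops as the dial, turning right from blue, comes to its gate: anywhere from dial angle -0.30 to +0.50, not known beforehand.
- bolt_tip (a point): The bolt's round inner end, 8 mm across, hidden in the lock case, 38 mm from the dial's axis (31 mm when dropped). Once dropped it holds the dial: about 0.05 rad of play either way, then a hard stop, where the moment needed to turn rises from 0.1 N m friction. It bears 25 N from the dial, about 0.8 N m on the dial; more is forcing it.
- glue: White glue bottle with red cap, 54 mm across, 150 mm tall, standing on the bench beside the box; leave it alone. Origin under its centre.
- driver: Screwdriver with red handle, 200 mm long, lying on the bench beside the box; leave it alone. Origin at mid length on its underside.
- inlay_jar: Amber jar, 60 mm across, 52 mm tall, standing on the bench beside the box; leave it alone. Origin under its centre.

How it is judged:
By the outcome, as a careful person would: the job done as asked, in the order asked, and still so for the second after the job is handed in, with the robot touching nothing.
It also fails if it takes over 64 s, if anything falls off the work surface, if the arm or the gripper's body presses on something with over 40 N, if the wrist force passes 120 N, or if a joint passes its speed limit or range.

## Robot

A 6-joint arm with a two-finger parallel gripper is mounted at the origin on the work surface. World frame = base frame: x ahead of the robot, y to its left, z up, the work surface at z = 0. Lengths are in m, angles in rad, forces in N, time in s.
With the tool pointing down it reaches from about 0.3 to 0.875 m from the base axis. Payload 4.2 kg.
Tool frame: the origin (TCP) lies between the finger pads; the fingertips stand 22 mm ahead of it and the grasp point (between the pads) lies 3 mm ahead of it; z points along the fingers, x is the direction in which the jaws open and shut, and the axes are right-handed (so a half turn about z gives the same grasp; the last joint's range is limited). The gripper opens to 85 mm and grips with 20 to 120 N. Pads are 22 mm wide; open, the fingers measure 114 mm over their backs; the gripper's body (76 mm by 85 mm) begins 54 mm behind the grasp point. The pads swing forward as they close: fully open they stand 13 mm farther back than shut.
Start: joints at [1.314, 0.32, 1.565, -0, 1.257, -0.02], TCP at [0.135, 0.559, 0.228] pointing down, gripper open.
Joint ranges: [-3.11, 3.11], [-0.84, 2.01], [0.21, 2.61], [-1.34, 4.49], [0.05, 2.63], [-2.56, 2.56]. Speed limits (rad/s): [2.57, 2.57, 3.14, 3.14, 3.14, 3.14].

## Interface

Orientations are given as a unit quaternion [x, y, z, w].
In Python, from bench import env, vision, ticket gives the robot as it stands.
- The arm moves only by the tool jog_arm, never from a script. Its argument "moves" is one flat list of numbers, 7 for each row, row after row: the shift along the tool's x, y, z in mm, then the turn, a rotation vector about the tool's x, y, z in degrees, then the opening, from -1 (shut) to 1 (fully open). A call has 1 to 10 rows; each row is the pose to reach, as a shift and turn from the pose commanded when the call began, along the tool's axes at that moment; what a row does not reach only later rows make up. A row lasts 1/10 s, in which the tool goes at most 50 mm and 8.59 degrees, less where a joint would pass 70% of its speed; a pose out of reach is approached as far as the arm can. A call with a gripper value outside its range is refused whole. The fingers move at their own pace and stop on an object; "squeeze" is the grip in N (left out, the last holds). Time passes only in rows, so rows that repeat a pose let the fingers close. It gives the time, the measured TCP pose, the force and the opening at its end, in the units of the state.
- env.read_state(): the state, without advancing time (a new reading comes with each control period).
- vision.grab_frame(name): name is "scene" or "top" or "wrist"; returns a dict with "pixels" (384x512x3 uint8, blue, green, red), "fov_y" (degrees; the focal length in pixels is half the picture's height over the tangent of half this angle, whatever the lens; pixels are square), "cx", "cy" (the principal point, pixels), "T" (4x4, takes a point from camera to world coordinates); the wrist camera has in their place "T_tool_cam" (4x4, takes a point from camera to tool coordinates, whose origin is the TCP and whose axes are the tool frame's). Camera axes: x right, y down, z forward; pixel columns grow to the right and rows downward; lengths in m; the calibration is good to about 2 mm. A picture is of the moment at which its call begins: read the wrist's pose just before it. There is no depth.
- ticket.hand_in(): hands the job in, once; it reports no verdict.
The state is a dict: "t": time; "joint_pos": joint angles; "qvel": joint speeds; "tau": joint torques, N m; "position": TCP position; "orientation": TCP orientation; "force": force on the tool from outside, world axes, zero at the start; "torque": the same for the moment, N m; "gripper_width": finger opening in m.
Only numpy, scipy, OpenCV 4.12 (cv2) and the standard library are available. Lean on these libraries where they do the work, as an engineer would, in place of code of your own. Each camera call takes 0.05 s, during which the arm holds its last target.

## Working session

There is one attempt and no reset: what is moved stays moved. The work goes in short steps, Python scripts to look and compute and a tool call to move; the robot and the scene stay as the last step left them, time stands still between calls to the robot, and variables do not carry over. Pictures are saved under pics/ and viewed, and the job is handed in when it is done.

Besides the shell and the picture viewer there is one more tool, called as name(argument=value, ...), one argument or row to a line, values as JSON. jog_arm: Moves the arm, as the interface text tells. Its arguments: {"type":"object","properties":{"moves":{"type":"array"},"squeeze":{"type":"number"}},"required":["moves"]}

```bash
mkdir -p pics; ls; python3 - <<'E'
from bench import env, vision
import cv2
s=env.read_state(); print({k:(v if not hasattr(v,'round') else v) for k,v in s.items()})
for n in("scene","top","wrist"):
    f=vision.grab_frame(n); cv2.imwrite(f"pics/{n}0.png",f["pixels"]); print(n,f["fov_y"],f["cx"],f["cy"],f.get("T",f.get("T_tool_cam")))
E
```

```text
pics
{'t': 0.0, 'joint_pos': array([ 1.31399515e+00,  3.20306957e-01,  1.56565040e+00,  9.86657736e-07,
        1.25738239e+00, -2.00152569e-02]), 'qvel': array([-0.00131645,  0.0017793 , -0.0009781 , -0.00075577, -0.00013333,
       -0.00147544]), 'tau': array([ 2.36886815e-03, -4.15524280e+01, -2.34165466e+01,  2.05550023e-04,
        8.04025593e-03, -1.71003052e-05]), 'position': array([0.13477303, 0.55850595, 0.22758472]), 'orientation': array([ 7.85677669e-01,  6.18635464e-01, -6.97285661e-04,  5.26187356e-04]), 'force': array([ 0.25065488, -0.00517358,  0.42161551]), 'torque': array([0.04513497, 0.03595756, 0.01262283]), 'gripper_width': 0.08549487131460341}
scene 52.08125136493722 253.4705285380333 192.75607344674083 [[ 0.71672961  0.54231494 -0.43839842  1.00890033]
 [ 0.69721557 -0.54487921  0.46582948 -0.42932768]
 [ 0.0137521  -0.63953198 -0.76864148  0.8654954 ]
 [ 0.          0.          0.          1.        ]]
top 56.7986582508286 253.56835117629902 185.6609227093698 [[ 0.00660505 -0.99453266  0.10421691  0.49362681]
 [-0.99980741 -0.00849398 -0.01769165  0.04357978]
 [ 0.01848014 -0.10407999 -0.99439722  0.93974994]
 [ 0.          0.          0.          1.        ]]
wrist 67.21360867206094 254.34990298890972 196.44983550302007 [[ 9.99999553e-01 -7.95522204e-04 -5.11985789e-04 -2.14604019e-03]
 [ 9.17329084e-04  9.47691328e-01  3.19186945e-01 -8.17180332e-02]
 [ 2.31284190e-04 -3.19187271e-01  9.47691634e-01 -1.46067241e-01]
 [ 0.00000000e+00  0.00000000e+00  0.00000000e+00  1.00000000e+00]]
```

View pics/scene0.png

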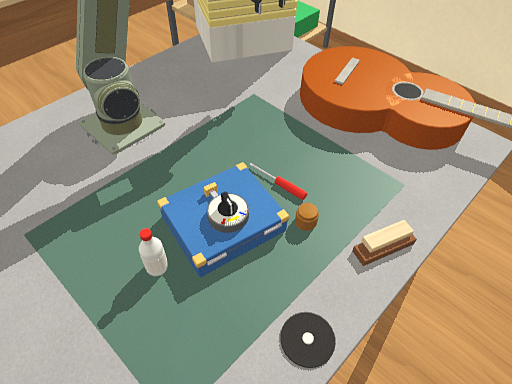

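View pics/top0.png

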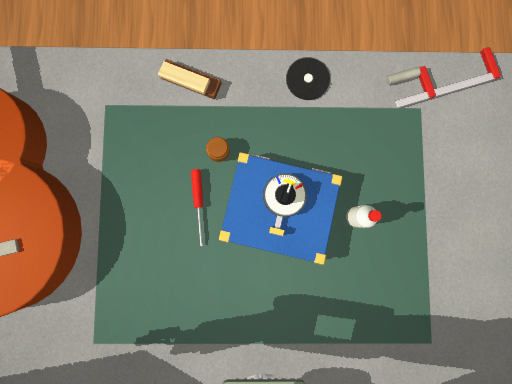

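View pics/wrist0.png

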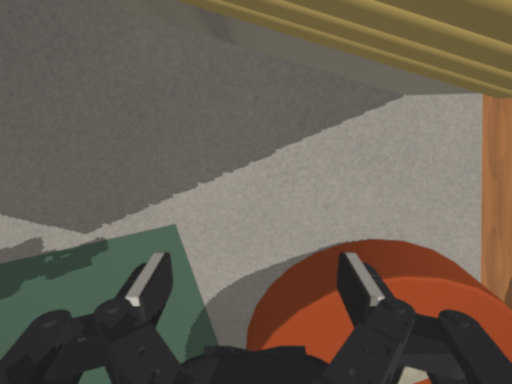

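The top view shows the dial at about (286,195), the keeper at (277,231), glue at (365,216), driver at (199,205) and jar at (217,149). The scale faces away from the robot, so box +x is roughly world -x. I'll zoom in next.

```bash
cat > h.py <<'E'
import numpy as np, cv2
from bench import env, vision
def ray(f,u,v,z,T=None):
    T=f["T"] if T is None else T
    fl=192/np.tan(np.radians(f["fov_y"]/2))
    d=T[:3,:3]@np.array([(u-f["cx"])/fl,(v-f["cy"])/fl,1.]); o=T[:3,3]
    return o+d*(z-o[2])/d[2]
def proj(f,p,T=None):
    T=f["T"] if T is None else T
    fl=192/np.tan(np.radians(f["fov_y"]/2))
    c=T[:3,:3].T@(np.asarray(p)-T[:3,3]); return np.array([f["cx"]+fl*c[0]/c[2],f["cy"]+fl*c[1]/c[2]])
E
python3 - <<'E'
import cv2
a=cv2.imread("pics/top0.png")[145:275,210:350]; cv2.imwrite("pics/topz.png",cv2.resize(a,None,fx=4.5,fy=4.5,interpolation=cv2.INTER_CUBIC))
a=cv2.imread("pics/scene0.png")[155:280,150:310]; cv2.imwrite("pics/scenez.png",cv2.resize(a,None,fx=4.5,fy=4.5,interpolation=cv2.INTER_CUBIC))
E
```

```text
(no output)
```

View pics/topz.png

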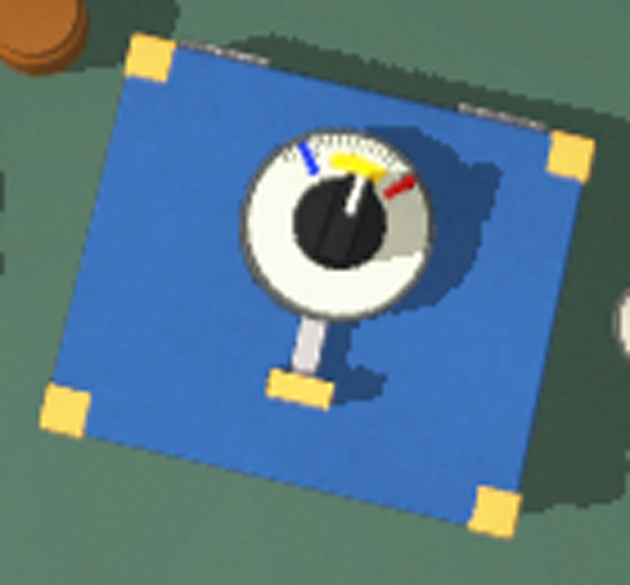

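View pics/scenez.png

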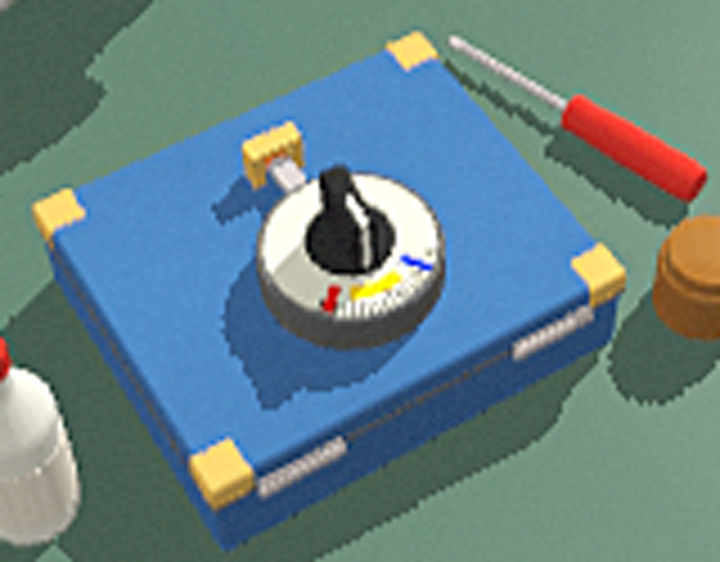

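The box corners in the zoom are at about (131,33), (596,137), (518,540) and (40,428), and the face centre is about (338,225).

```bash
python3 - <<'E'
from h import *
f=vision.grab_frame("top"); s=vision.grab_frame("scene")
c=[(131,33),(596,137),(518,540),(40,428)]
P=np.array([ray(f,(u+.5)/4.5-.5+210,(v+.5)/4.5-.5+145,.072) for u,v in c]); print(P.round(4))
ctr=P.mean(0); print("ctr",ctr, [np.linalg.norm(P[i]-P[i-1]).round(4) for i in range(4)])
# box +x: from top edge (TL,TR) to bottom edge
dx=(P[2]+P[3]-P[0]-P[1])[:2]; dy=(P[1]+P[2]-P[0]-P[3])[:2]
a1=np.arctan2(dx[1],dx[0]); a2=np.arctan2(dy[1],dy[0])
print("yaw x",a1,"from sides", a2)
ex=dx/np.linalg.norm(dx); print("axis from box",ctr[:2]-.03*ex)
fc=ray(f,(338.5)/4.5-.5+210,(225.5)/4.5-.5+145,.098); print("face",fc)
c=[(412,30),(35,200)]
u,v=350,250
print("face scene approx",proj(s,fc), "zoom", (proj(s,fc)-[150,155])*4.5)
E
```

```text
[[ 0.6683  0.0655  0.072 ]
 [ 0.6129 -0.1909  0.072 ]
 [ 0.3947 -0.1446  0.072 ]
 [ 0.4526  0.112   0.072 ]]
ctr [ 0.53212413 -0.03950738  0.072     ] [np.float64(0.2207), np.float64(0.2623), np.float64(0.223), np.float64(0.2631)]
yaw x 2.931205682905592 from sides -1.7883174371537254
axis from box [ 0.56146264 -0.04577253]
face [ 0.56104969 -0.04573669  0.098     ]
face scene approx [227.36883457 208.61780243] zoom [348.15975555 241.28011093]
```

```bash
cat >> h.py <<'E'
from scipy.spatial.transform import Rotation as Ro
def to(p,ang,s=None):
    "shift mm and turn deg in tool axes to reach TCP p pointing down, tool x at world angle ang"
    s=s or env.read_state(); R=Ro.from_quat(s["orientation"])
    Rt=Ro.from_quat([np.cos(ang/2),np.sin(ang/2),0,0])
    return (R.inv().apply(np.array(p)-s["position"])*1000).round(1),(R.inv()*Rt).as_rotvec(degrees=True).round(2)
E
python3 - <<'E'
from h import *
print(to([.561,-.0458,.24],1.237))
E
```

```text
(array([-487.7,  556.1,  -11.6]), array([0.  , 0.04, 5.56]))
```

jog_arm(
  moves=[-33, 37, -12, 0, 0, 1, 1, -66, 75, -12, 0, 0, 2, 1, -99, 112, -12, 0, 0, 3, 1, -132, 149, -12, 0, 0, 4, 1, -165, 186, -12, 0, 0, 5.6, 1, -198, 224, -12, 0, 0, 5.6, 1, -231, 261, -12, 0, 0, 5.6, 1, -264, 298, -12, 0, 0, 5.6, 1, -297, 335, -12, 0, 0, 5.6, 1, -330, 373, -12, 0, 0, 5.6, 1],
  squeeze=20,
)

```text
t: 1.25
position: [0.4206, 0.1491, 0.2406]
orientation: [0.815, 0.579, 0.0, -0.0]
force: [0.8, 0.8, -0.2]
gripper_width: 0.0856
```

```bash
python3 - <<'E'
from h import *
print(env.read_state()["position"],to([.561,-.0458,.24],1.237))
E
```

```text
[0.42057451 0.14906134 0.2406396 ] (array([-137.9,  196.6,    0.6]), array([ 0.03, -0.04, -0.05]))
```

jog_arm(
  moves=[-28, 39, 0, 0, 0, 0, 1, -56, 79, 0, 0, 0, 0, 1, -84, 118, 0, 0, 0, 0, 1, -110, 157, 0, 0, 0, 0, 1, -138, 197, 0, 0, 0, 0, 1, -138, 197, 0, 0, 0, 0, 1, -138, 197, 0, 0, 0, 0, 1],
)

```text
t: 1.95
position: [0.5606, -0.0448, 0.2397]
orientation: [0.816, 0.579, -0.0, -0.001]
force: [-0.0, -0.2, -0.5]
gripper_width: 0.0853
```

```bash
python3 - <<'E'
from h import *
s=env.read_state()
w=vision.grab_frame("wrist"); T=np.eye(4); T[:3,:3]=Ro.from_quat(s["orientation"]).as_matrix(); T[:3,3]=s["position"]; T=T@w["T_tool_cam"]
print(s["position"],s["torque"])
im=w["pixels"].copy(); cv2.imwrite("pics/w1.png",im)
c=np.array([.5613,-.0458]); y=2.930
for th in (0.8,-.65,0,.12):
    a=y-np.pi-th
    for r in(.046,):
        p=proj(w,[*(c+r*np.array([np.cos(a),np.sin(a)])),.098],T); print(th,p.round(1)); cv2.circle(im,tuple(int(q) for q in p.round()),3,(0,255,0),1)
p=proj(w,[*c,.14],T); print("bar top",p); cv2.circle(im,tuple(int(q) for q in p.round()),3,(255,0,255),-1)
cv2.imwrite("pics/w1m.png",im)
E
```

```text
[ 0.56057521 -0.04475173  0.23970451] [ 0.05163683  0.01064253 -0.0095094 ]
0.8 [229.  215.7]
-0.65 [285.8 213. ]
0 [261. 224.]
0.12 [255.9 224.3]
bar top [255.97209302 196.36809134]
```

View pics/w1m.png

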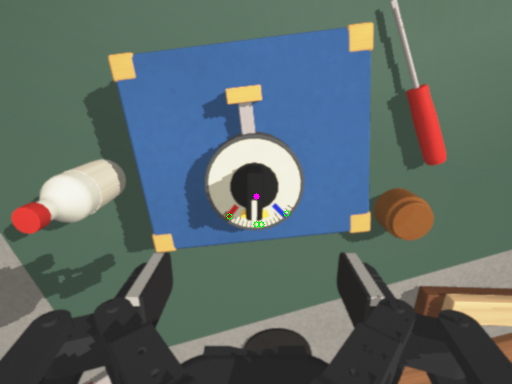

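```bash
python3 - <<'E'
import cv2
for n in("w1","w1m"):
    a=cv2.imread(f"pics/{n}.png")[125:240,190:320]; cv2.imwrite(f"pics/{n}z.png",cv2.resize(a,None,fx=5,fy=5,interpolation=cv2.INTER_CUBIC))
E
```

```text
(no output)
```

View pics/w1z.png

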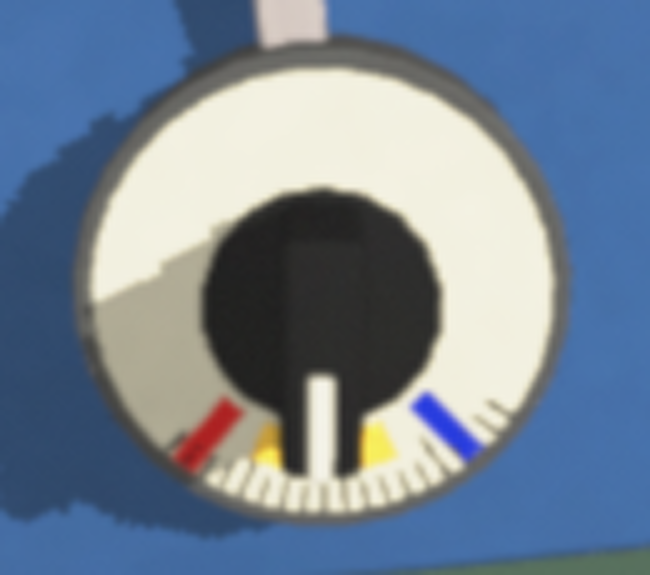

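View pics/w1mz.png

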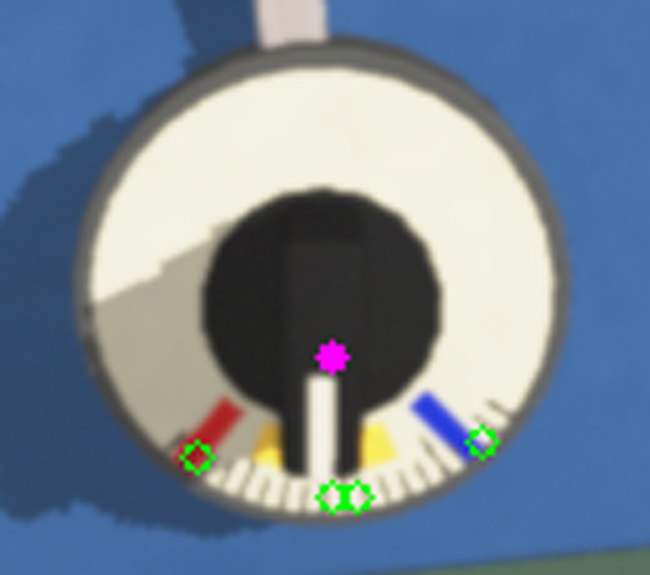

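```bash
python3 - <<'E'
from h import *
s=env.read_state()
w=vision.grab_frame("wrist"); T=np.eye(4); T[:3,:3]=Ro.from_quat(s["orientation"]).as_matrix(); T[:3,3]=s["position"]; T=T@w["T_tool_cam"]
R=lambda u,v,z: ray(w,(u+.5)/5-.5+190,(v+.5)/5-.5+125,z,T)
print("face",R(322,291,.098))
a,b=R(325.5,240,.14),R(321,475,.14); print("bar",a,b,(a+b)/2,np.linalg.norm(a-b), "ang",np.arctan2(*(b-a)[1::-1]))
c=((a+b)/2)[:2]
for n,u,v,z in(("red",(238+182)/2,(402+466)/2,.098),("blue",(420+474)/2,(398+455)/2,.098),("redout",182,466,.098),("blueout",474,455,.098)):
    p=R(u,v,z)[:2]-c; print(n,np.linalg.norm(p),np.arctan2(p[1],p[0]))
E
```

```text
face [ 0.55954677 -0.04634751  0.098     ]
bar [ 0.5397921  -0.03874195  0.14      ] [ 0.58157071 -0.05419349  0.14      ] [ 0.5606814  -0.04646772  0.14      ] 0.04454438905025203 ang -0.35424217125345936
red 0.03910162517679975 -1.0049658274906055
blue 0.03921047877964988 0.4041214630010428
redout 0.04877499766149672 -1.0108865500855166
blueout 0.0480989613553159 0.4039326136636194
```

```bash
python3 - <<'E'
from h import *
print(to([.5608,-.0462,.133],1.217))
E
```

```text
(array([ -2.5,   1.9, 107.2]), array([-0.07, -0.01,  1.13]))
```

jog_arm(
  moves=[-2.5, 2, 30, 0, 0, 1.1, 1, -2.5, 2, 60, 0, 0, 1.1, 1, -2.5, 2, 85, 0, 0, 1.1, 1, -2.5, 2, 100, 0, 0, 1.1, 1, -2.5, 2, 107, 0, 0, 1.1, 1, -2.5, 2, 107, 0, 0, 1.1, 1, -2.5, 2, 107, 0, 0, 1.1, 1],
)

```text
t: 2.75
position: [0.5621, -0.0465, 0.1345]
orientation: [0.82, 0.572, 0.001, 0.001]
force: [1.2, 0.2, 0.6]
gripper_width: 0.0854
```

```bash
python3 - <<'E'
from h import *
s=env.read_state();print(s["position"],s["force"],s["torque"],to([.5608,-.0462,.133],1.217))
w=vision.grab_frame("wrist");cv2.imwrite("pics/w2.png",w["pixels"])
E
```

```text
[ 0.56211098 -0.04652081  0.13445487] [1.15580297 0.18376191 0.60782335] [-0.00487392 -0.00430309  0.01742294] (array([-0.2, -1.3,  1.5]), array([ 0.1 , -0.03,  0.06]))
```

View pics/w2.png

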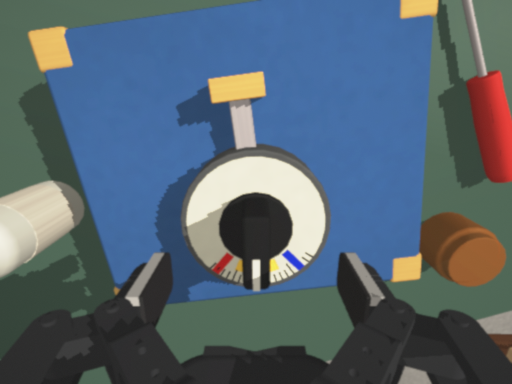

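The bar sits centred between the jaws at (257,255). Closing on it now.

jog_arm(
  moves=[0, -1.3, 1.5, 0, 0, 0, 1, 0, -1.3, 1.5, 0, 0, 0, 0, 0, -1.3, 1.5, 0, 0, 0, -0.5, 0, -1.3, 1.5, 0, 0, 0, -1, 0, -1.3, 1.5, 0, 0, 0, -1, 0, -1.3, 1.5, 0, 0, 0, -1, 0, -1.3, 1.5, 0, 0, 0, -1, 0, -1.3, 1.5, 0, 0, 0, -1, 0, -1.3, 1.5, 0, 0, 0, -1, 0, -1.3, 1.5, 0, 0, 0, -1],
  squeeze=20,
)

```text
t: 3.8
position: [0.561, -0.0456, 0.1321]
orientation: [0.821, 0.572, 0.001, -0.0]
force: [0.6, 5.0, 0.4]
gripper_width: 0.0151
```

```bash
cat >> h.py <<'E'
def look(tag,crop=(120,320,150,360)):
    s=env.read_state(); R=Ro.from_quat(s["orientation"]).as_matrix()
    ang=np.arctan2(R[1,0],R[0,0]); print("t %.2f"%s["t"],"theta_tool %.3f"%(1.571-.217-ang),"F",s["force"].round(2),"M",s["torque"].round(3),"w %.4f"%s["gripper_width"],"p",s["position"].round(4))
    w=vision.grab_frame("wrist")["pixels"]; a,b,c,d=crop
    cv2.imwrite(f"pics/{tag}.png",cv2.resize(w[a:b,c:d],None,fx=2.8,fy=2.8,interpolation=cv2.INTER_CUBIC))
E
python3 -c "
from h import *
look('g1')"
```

```text
t 3.80 theta_tool 0.137 F [0.56 5.05 0.36] M [ 0.875 -0.155  0.026] w 0.0151 p [ 0.561  -0.0456  0.1321]
```

View pics/g1.png

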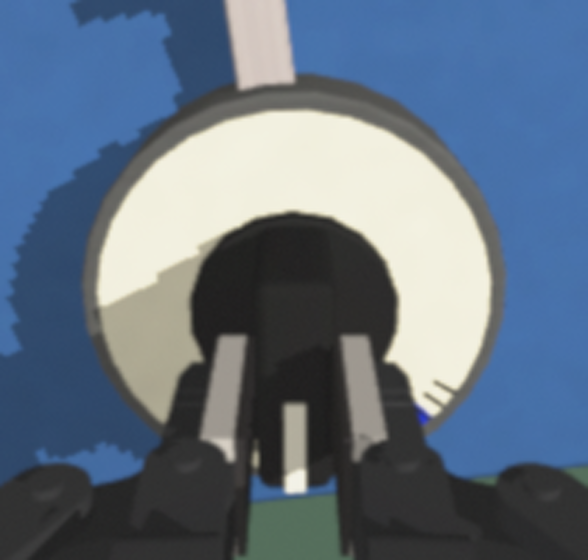

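jog_arm(
  moves=[0.5, 0, 0, 0, 0, 0, -1, 0.5, 0, 0, 0, 0, 4, -1, 0.5, 0, 0, 0, 0, 8, -1, 0.5, 0, 0, 0, 0, 13, -1, 0.5, 0, 0, 0, 0, 18, -1, 0.5, 0, 0, 0, 0, 23, -1, 0.5, 0, 0, 0, 0, 28, -1, 0.5, 0, 0, 0, 0, 33, -1, 0.5, 0, 0, 0, 0, 37, -1, 0.5, 0, 0, 0, 0, 38, -1],
)

```text
t: 4.85
position: [0.5614, -0.0451, 0.1321]
orientation: [0.962, 0.273, 0.001, -0.001]
force: [2.0, 5.8, 0.9]
gripper_width: 0.0153
```

```bash
python3 -c "
from h import *
look('g2')
f=vision.grab_frame('scene')['pixels'];cv2.imwrite('pics/s2.png',cv2.resize(f[155:280,150:310],None,fx=4.5,fy=4.5,interpolation=cv2.INTER_CUBIC))"
```

```text
t 4.85 theta_tool 0.802 F [2.04 5.83 0.95] M [ 1.023 -0.293  0.121] w 0.0153 p [ 0.5614 -0.0451  0.1321]
```

View pics/g2.png

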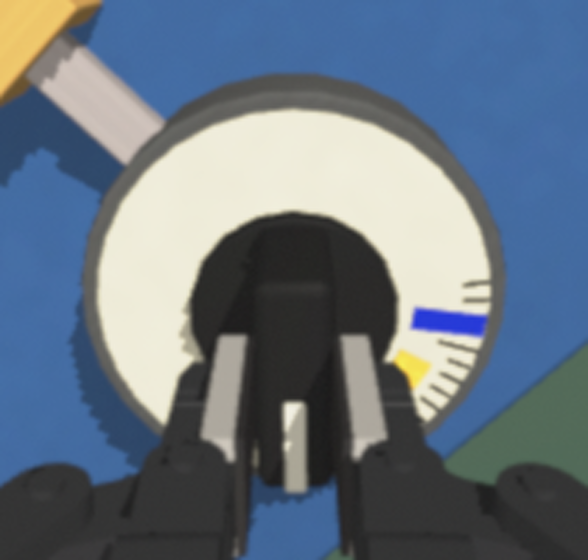

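View pics/s2.png

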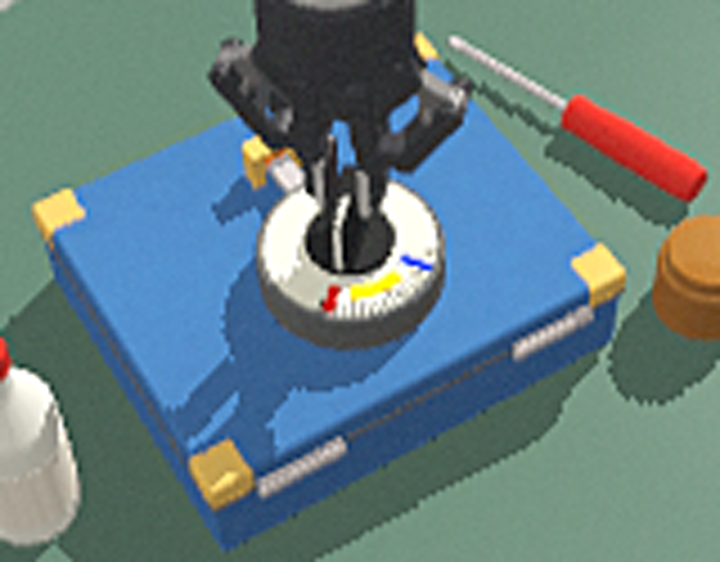

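The pointer is at red (tool angle 0.802). I'll pause there, then turn left.

jog_arm(
  moves=[0, 0, 0, 0, 0, 0, -1, 0, 0, 0, 0, 0, 0, -1, 0, 0, 0, 0, 0, 0, -1, 0, 0, 0, 0, 0, 0, -1, 0, 0, 0, 0, 0, 0, -1, 0, 0, 0, 0, 0, 0, -1, 0, 0, 0, 0, 0, 0, -1, 0, 0, 0, 0, 0, 0, -1, 0, 0, 0, 0, 0, 0, -1, 0, 0, 0, 0, 0, 0, -1],
)

```text
t: 5.95
position: [0.5614, -0.0451, 0.1321]
orientation: [0.962, 0.273, 0.001, -0.001]
force: [1.4, 5.9, 1.5]
gripper_width: 0.0152
```

jog_arm(
  moves=[0, 0, 0, 0, 0, -3, -1, 0, 0, 0, 0, 0, -7, -1, 0, 0, 0, 0, 0, -12, -1, 0, 0, 0, 0, 0, -17, -1, 0, 0, 0, 0, 0, -22, -1, 0, 0, 0, 0, 0, -27, -1, 0, 0, 0, 0, 0, -32, -1, 0, 0, 0, 0, 0, -36, -1, 0, 0, 0, 0, 0, -39, -1, 0, 0, 0, 0, 0, -40, -1],
)

```text
t: 6.95
position: [0.561, -0.0456, 0.1321]
orientation: [0.81, 0.586, 0.001, -0.0]
force: [0.6, 5.2, 2.4]
gripper_width: 0.0151
```

```bash
python3 -c "
from h import *
look('g3')"
```

```text
t 6.95 theta_tool 0.102 F [0.59 5.15 2.39] M [ 0.853 -0.142 -0.046] w 0.0151 p [ 0.561  -0.0456  0.1321]
```

jog_arm(
  moves=[0, 0, 0, 0, 0, -3, -1, 0, 0, 0, 0, 0, -8, -1, 0, 0, 0, 0, 0, -13, -1, 0, 0, 0, 0, 0, -18, -1, 0, 0, 0, 0, 0, -23, -1, 0, 0, 0, 0, 0, -28, -1, 0, 0, 0, 0, 0, -33, -1, 0, 0, 0, 0, 0, -38, -1, 0, 0, 0, 0, 0, -41, -1, 0, 0, 0, 0, 0, -42.5, -1],
)

```text
t: 8.0
position: [0.5611, -0.0462, 0.1321]
orientation: [0.543, 0.84, 0.0, 0.0]
force: [2.0, 3.0, 2.5]
gripper_width: 0.0152
```

```bash
python3 -c "
from h import *
look('g4')
f=vision.grab_frame('scene')['pixels'];cv2.imwrite('pics/s4.png',cv2.resize(f[155:280,150:310],None,fx=4.5,fy=4.5,interpolation=cv2.INTER_CUBIC))"
```

```text
t 8.00 theta_tool -0.640 F [1.96 2.97 2.52] M [ 0.482 -0.18  -0.261] w 0.0152 p [ 0.5611 -0.0462  0.1321]
```

View pics/g4.png

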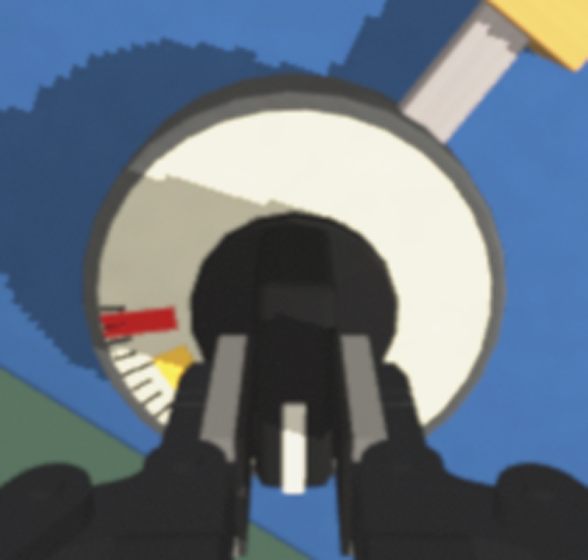

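View pics/s4.png

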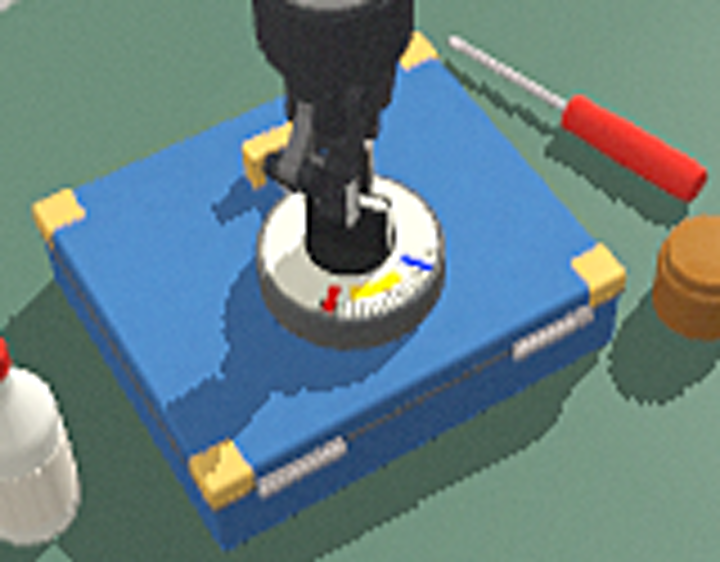

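The pointer is at blue (-0.64, and the red mark is mirror-symmetric, so the zero is right). I'll pause here.

jog_arm(
  moves=[0, 0, 0, 0, 0, 0, -1, 0, 0, 0, 0, 0, 0, -1, 0, 0, 0, 0, 0, 0, -1, 0, 0, 0, 0, 0, 0, -1, 0, 0, 0, 0, 0, 0, -1, 0, 0, 0, 0, 0, 0, -1, 0, 0, 0, 0, 0, 0, -1, 0, 0, 0, 0, 0, 0, -1, 0, 0, 0, 0, 0, 0, -1, 0, 0, 0, 0, 0, 0, -1],
)

```text
t: 9.1
position: [0.561, -0.0463, 0.1321]
orientation: [0.543, 0.84, 0.0, 0.0]
force: [4.2, 2.7, 3.5]
gripper_width: 0.0152
```

jog_arm(
  moves=[0, 0, 0, 0, 0, 1, -1, 0, 0, 0, 0, 0, 3, -1, 0, 0, 0, 0, 0, 5, -1, 0, 0, 0, 0, 0, 7, -1, 0, 0, 0, 0, 0, 9, -1, 0, 0, 0, 0, 0, 11, -1, 0, 0, 0, 0, 0, 13, -1, 0, 0, 0, 0, 0, 15, -1, 0, 0, 0, 0, 0, 16, -1, 0, 0, 0, 0, 0, 17, -1],
)

```text
t: 10.1
position: [0.5609, -0.046, 0.1321]
orientation: [0.661, 0.75, 0.0, 0.0]
force: [3.6, 4.7, 4.6]
gripper_width: 0.0154
```

```bash
python3 -c "
from h import *
look('g5',(0,384,0,512)[:0] or (60,260,150,400))"
```

```text
t 10.10 theta_tool -0.342 F [3.55 4.66 4.57] M [ 0.612 -0.603  0.136] w 0.0154 p [ 0.5609 -0.046   0.1321]
```

View pics/g5.png

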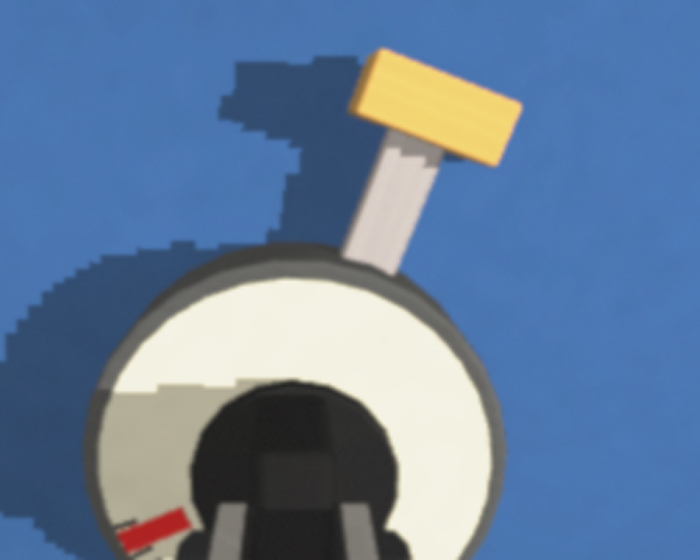

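```bash
cat >> h.py <<'E'
def bolt(tag):
    s=env.read_state(); R=Ro.from_quat(s["orientation"]).as_matrix()
    ang=np.arctan2(R[1,0],R[0,0]); print("t %.2f"%s["t"],"theta %.3f"%(1.571-.217-ang),"F",s["force"].round(1),"Mz %.3f"%s["torque"][2])
    w=vision.grab_frame("wrist"); T=np.eye(4); T[:3,:3]=R; T[:3,3]=s["position"]; T=T@w["T_tool_cam"]
    im=w["pixels"]; A=np.array([.5608,-.0460]); ex=np.array([np.cos(2.925),np.sin(2.925)])
    out=[]
    for r in range(62,86,2):
        p=proj(w,[*(A+r/1000*ex),.09],T); c=cv2.getRectSubPix(im,(3,3),tuple(map(float,p))).mean((0,1)); out.append(int(c[2]-c[0]))
    print("R-B along bolt r=62..84:",out)
    cv2.imwrite(f"pics/{tag}.png",cv2.resize(im[60:260,150:400],None,fx=2.8,fy=2.8,interpolation=cv2.INTER_CUBIC))
E
python3 -c "
from h import *
bolt('b0')"
```

```text
t 10.15 theta -0.342 F [3.3 3.9 5.4] Mz 0.158
R-B along bolt r=62..84: [17, 17, 17, 17, 17, 17, 17, 18, 12, 28, 126, 128]
```

jog_arm(
  moves=[0, 0, 0, 0, 0, 1, -1, 0, 0, 0, 0, 0, 2, -1, 0, 0, 0, 0, 0, 2, -1],
)

```text
t: 10.5
position: [0.5609, -0.046, 0.1321]
orientation: [0.674, 0.738, 0.0, 0.0]
force: [3.5, 3.9, 4.7]
gripper_width: 0.0148
```

```bash
python3 -c "
from h import *
bolt('b1')"
```

```text
t 10.50 theta -0.308 F [3.5 3.9 4.7] Mz 0.134
R-B along bolt r=62..84: [17, 17, 18, 17, 17, 17, 17, 17, 13, 32, 126, 128]
```

jog_arm(
  moves=[0, 0, 0, 0, 0, 1, -1, 0, 0, 0, 0, 0, 2, -1, 0, 0, 0, 0, 0, 2, -1],
)

```text
t: 10.85
position: [0.5609, -0.0459, 0.1321]
orientation: [0.687, 0.727, 0.0, 0.0]
force: [4.0, 4.7, 4.9]
gripper_width: 0.015
```

```bash
python3 -c "
from h import *
bolt('b2')"
```

```text
t 10.85 theta -0.273 F [4.  4.7 4.9] Mz 0.080
R-B along bolt r=62..84: [17, 18, 18, 17, 17, 18, 17, 18, 13, 31, 126, 128]
```

jog_arm(
  moves=[0, 0, 0, 0, 0, 1, -1, 0, 0, 0, 0, 0, 2, -1, 0, 0, 0, 0, 0, 2, -1],
)

```text
t: 11.2
position: [0.5609, -0.0459, 0.1321]
orientation: [0.7, 0.714, 0.0, 0.0]
force: [3.1, 3.9, 5.3]
gripper_width: 0.0151
```

```bash
python3 -c "
from h import *
bolt('b3')"
```

```text
t 11.20 theta -0.238 F [3.1 3.9 5.3] Mz 0.113
R-B along bolt r=62..84: [18, 18, 17, 17, 17, 17, 18, 17, 13, 32, 125, 128]
```

Steps are clean. I'll keep going, looking after each one.

jog_arm(
  moves=[0, 0, 0, 0, 0, 1, -1, 0, 0, 0, 0, 0, 2, -1, 0, 0, 0, 0, 0, 2, -1],
)

```text
t: 11.55
position: [0.5609, -0.0459, 0.1321]
orientation: [0.712, 0.702, 0.0, 0.0]
force: [3.2, 3.9, 5.1]
gripper_width: 0.015
```

```bash
python3 -c "
from h import *
bolt('b4')"
```

```text
t 11.55 theta -0.203 F [3.2 3.9 5.1] Mz 0.097
R-B along bolt r=62..84: [18, 18, 18, 18, 17, 18, 17, 18, 12, 34, 126, 128]
```

jog_arm(
  moves=[0, 0, 0, 0, 0, 1, -1, 0, 0, 0, 0, 0, 2, -1, 0, 0, 0, 0, 0, 2, -1],
)

```text
t: 11.9
position: [0.5609, -0.0459, 0.1321]
orientation: [0.724, 0.69, 0.0, -0.0]
force: [3.7, 4.9, 5.1]
gripper_width: 0.0148
```

```bash
python3 -c "
from h import *
bolt('b5')"
```

```text
t 11.90 theta -0.168 F [3.7 4.9 5.1] Mz 0.167
R-B along bolt r=62..84: [18, 18, 18, 18, 18, 18, 18, 18, 12, 33, 127, 128]
```

jog_arm(
  moves=[0, 0, 0, 0, 0, 1, -1, 0, 0, 0, 0, 0, 2, -1, 0, 0, 0, 0, 0, 2, -1],
)

```text
t: 12.25
position: [0.5609, -0.0459, 0.1321]
orientation: [0.736, 0.677, 0.0, -0.0]
force: [2.6, 4.0, 5.1]
gripper_width: 0.0155
```

```bash
python3 -c "
from h import *
bolt('b6')"
```

```text
t 12.25 theta -0.133 F [2.6 4.  5.1] Mz 0.090
R-B along bolt r=62..84: [18, 18, 18, 18, 18, 18, 18, 17, 12, 33, 127, 128]
```

jog_arm(
  moves=[0, 0, 0, 0, 0, 1, -1, 0, 0, 0, 0, 0, 2, -1, 0, 0, 0, 0, 0, 2, -1],
)

```text
t: 12.6
position: [0.5609, -0.0458, 0.1321]
orientation: [0.748, 0.664, 0.0, -0.0]
force: [4.4, 3.4, 5.7]
gripper_width: 0.015
```

```bash
python3 -c "
from h import *
bolt('b7')"
```

```text
t 12.60 theta -0.098 F [4.4 3.4 5.7] Mz 0.096
R-B along bolt r=62..84: [18, 19, 18, 18, 18, 18, 18, 17, 12, 31, 127, 128]
```

jog_arm(
  moves=[0, 0, 0, 0, 0, 1, -1, 0, 0, 0, 0, 0, 2, -1, 0, 0, 0, 0, 0, 2, -1],
)

```text
t: 12.95
position: [0.5609, -0.0458, 0.1321]
orientation: [0.759, 0.651, 0.0, -0.0]
force: [2.9, 4.3, 4.7]
gripper_width: 0.0149
```

```bash
python3 -c "
from h import *
bolt('b8')"
```

```text
t 12.95 theta -0.063 F [2.9 4.3 4.7] Mz 0.103
R-B along bolt r=62..84: [18, 18, 18, 18, 18, 18, 18, 17, 12, 35, 127, 128]
```

jog_arm(
  moves=[0, 0, 0, 0, 0, 1, -1, 0, 0, 0, 0, 0, 2, -1, 0, 0, 0, 0, 0, 2, -1],
)

```text
t: 13.3
position: [0.5609, -0.0457, 0.1321]
orientation: [0.771, 0.637, 0.001, -0.0]
force: [3.7, 4.2, 4.2]
gripper_width: 0.0149
```

```bash
python3 -c "
from h import *
bolt('b9')"
```

```text
t 13.30 theta -0.028 F [3.7 4.2 4.2] Mz 0.151
R-B along bolt r=62..84: [19, 19, 19, 19, 18, 19, 19, 18, 12, 34, 128, 129]
```

jog_arm(
  moves=[0, 0, 0, 0, 0, 1, -1, 0, 0, 0, 0, 0, 2, -1, 0, 0, 0, 0, 0, 2, -1],
)

```text
t: 13.65
position: [0.5609, -0.0457, 0.1321]
orientation: [0.782, 0.624, 0.001, -0.0]
force: [3.4, 4.5, 5.8]
gripper_width: 0.0151
```

```bash
python3 -c "
from h import *
bolt('b10')"
```

```text
t 13.65 theta 0.007 F [3.4 4.5 5.8] Mz 0.093
R-B along bolt r=62..84: [18, 19, 18, 19, 19, 19, 19, 18, 12, 32, 127, 129]
```

jog_arm(
  moves=[0, 0, 0, 0, 0, 1, -1, 0, 0, 0, 0, 0, 2, -1, 0, 0, 0, 0, 0, 2, -1],
)

```text
t: 14.0
position: [0.5609, -0.0457, 0.1321]
orientation: [0.792, 0.61, 0.001, -0.0]
force: [3.6, 4.6, 4.0]
gripper_width: 0.0149
```

```bash
python3 -c "
from h import *
bolt('b11')"
```

```text
t 14.00 theta 0.042 F [3.6 4.6 4. ] Mz 0.047
R-B along bolt r=62..84: [19, 19, 18, 18, 19, 18, 19, 17, 12, 33, 127, 129]
```

jog_arm(
  moves=[0, 0, 0, 0, 0, 1, -1, 0, 0, 0, 0, 0, 2, -1, 0, 0, 0, 0, 0, 2, -1],
)

```text
t: 14.35
position: [0.5609, -0.0456, 0.1321]
orientation: [0.803, 0.596, 0.001, -0.0]
force: [3.3, 5.3, 4.7]
gripper_width: 0.0152
```

```bash
python3 -c "
from h import *
bolt('b12')"
```

```text
t 14.35 theta 0.077 F [3.3 5.3 4.7] Mz 0.058
R-B along bolt r=62..84: [19, 19, 19, 18, 19, 18, 19, 17, 12, 33, 128, 129]
```

jog_arm(
  moves=[0, 0, 0, 0, 0, 1, -1, 0, 0, 0, 0, 0, 2, -1, 0, 0, 0, 0, 0, 2, -1],
)

```text
t: 14.7
position: [0.5609, -0.0456, 0.1321]
orientation: [0.813, 0.582, 0.001, -0.0]
force: [3.3, 5.2, 4.6]
gripper_width: 0.0151
```

```bash
python3 -c "
from h import *
bolt('b13')"
```

```text
t 14.70 theta 0.112 F [3.3 5.2 4.6] Mz -0.053
R-B along bolt r=62..84: [19, 19, 19, 19, 19, 19, 18, 18, 12, 81, 129, 129]
```

View pics/b13.png

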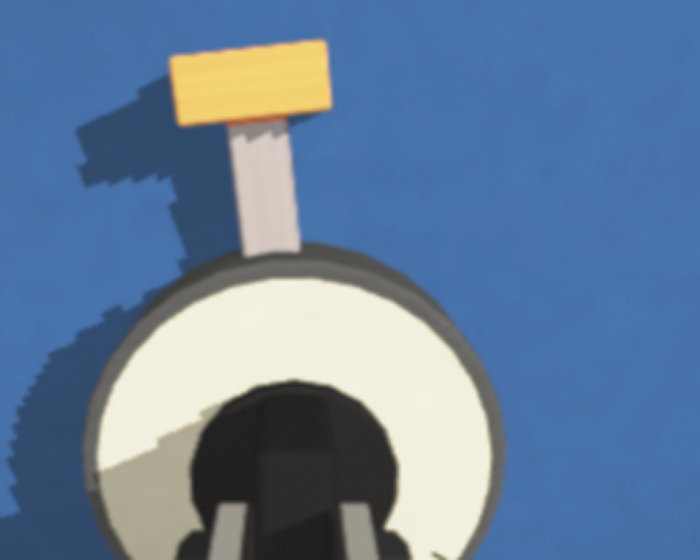

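View pics/b12.png

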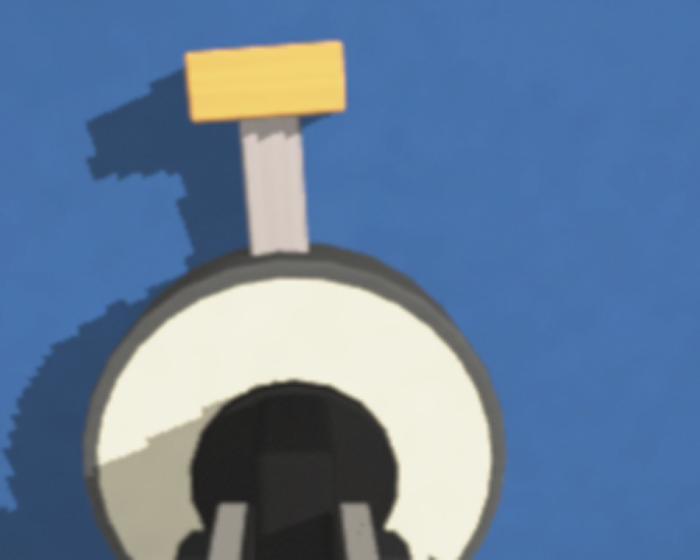

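An orange sliver now shows at the keeper (255,121) and the torque fell. The bolt has started to drop, so I'll hold and look again.

jog_arm(
  moves=[0, 0, 0, 0, 0, 0, -1, 0, 0, 0, 0, 0, 0, -1, 0, 0, 0, 0, 0, 0, -1],
)

```text
t: 15.05
position: [0.5609, -0.0456, 0.1321]
orientation: [0.813, 0.582, 0.001, -0.0]
force: [3.8, 5.3, 5.4]
gripper_width: 0.015
```

```bash
python3 -c "
from h import *
bolt('b14')"
```

```text
t 15.05 theta 0.112 F [3.8 5.3 5.4] Mz 0.044
R-B along bolt r=62..84: [19, 19, 19, 19, 19, 19, 18, 17, 12, 81, 128, 129]
```

It's holding part-way on the gate's edge, so I'll go on in half-degree steps.

jog_arm(
  moves=[0, 0, 0, 0, 0, 0.5, -1, 0, 0, 0, 0, 0, 0.5, -1],
)

```text
t: 15.3
position: [0.5609, -0.0456, 0.132]
orientation: [0.816, 0.578, 0.001, -0.0]
force: [4.2, 4.4, 5.2]
gripper_width: 0.0151
```

```bash
python3 -c "
from h import *
bolt('b15')"
```

```text
t 15.30 theta 0.120 F [4.2 4.4 5.2] Mz 0.024
R-B along bolt r=62..84: [19, 19, 19, 19, 19, 19, 18, 17, 13, 95, 128, 129]
```

jog_arm(
  moves=[0, 0, 0, 0, 0, 0.5, -1, 0, 0, 0, 0, 0, 0.5, -1],
)

```text
t: 15.55
position: [0.5609, -0.0456, 0.1321]
orientation: [0.818, 0.575, 0.001, -0.0]
force: [3.9, 4.6, 4.4]
gripper_width: 0.0151
```

```bash
python3 -c "
from h import *
bolt('b16')"
```

```text
t 15.55 theta 0.129 F [3.9 4.6 4.4] Mz -0.009
R-B along bolt r=62..84: [19, 19, 19, 19, 19, 19, 18, 18, 19, 120, 129, 129]
```

jog_arm(
  moves=[0, 0, 0, 0, 0, 0.5, -1, 0, 0, 0, 0, 0, 0.5, -1],
)

```text
t: 15.8
position: [0.561, -0.0455, 0.1321]
orientation: [0.821, 0.571, 0.001, -0.0]
force: [3.5, 5.9, 4.4]
gripper_width: 0.0152
```

```bash
python3 -c "
from h import *
bolt('b17')"
```

```text
t 15.80 theta 0.138 F [3.5 5.9 4.4] Mz -0.056
R-B along bolt r=62..84: [19, 18, 19, 19, 19, 18, 18, 18, 70, 135, 129, 129]
```

jog_arm(
  moves=[0, 0, 0, 0, 0, 0.5, -1, 0, 0, 0, 0, 0, 0.5, -1],
)

```text
t: 16.05
position: [0.5609, -0.0455, 0.1321]
orientation: [0.823, 0.568, 0.001, -0.0]
force: [4.2, 4.9, 5.4]
gripper_width: 0.0151
```

```bash
python3 -c "
from h import *
bolt('b18')"
```

```text
t 16.05 theta 0.147 F [4.2 4.9 5.4] Mz -0.006
R-B along bolt r=62..84: [19, 19, 19, 19, 18, 18, 24, 156, 153, 136, 129, 129]
```

View pics/b18.png

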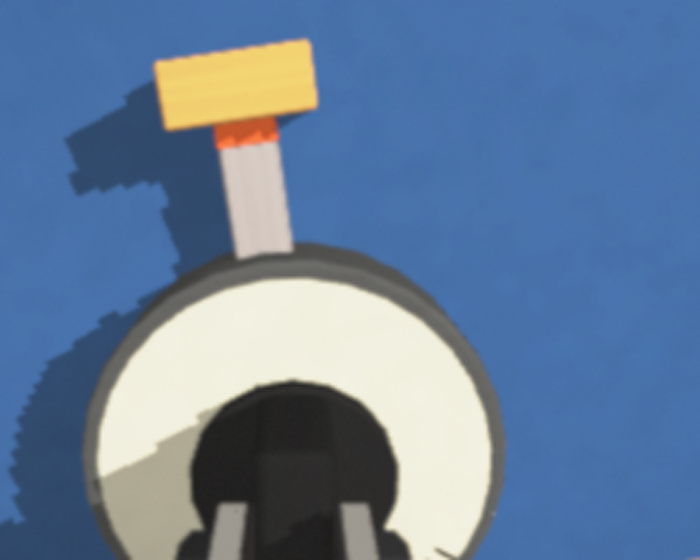

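jog_arm(
  moves=[0, 0, 0, 0, 0, 0, -1, 0, 0, 0, 0, 0, 0, -1],
)

```text
t: 16.3
position: [0.5609, -0.0455, 0.1321]
orientation: [0.823, 0.568, 0.001, -0.0]
force: [3.9, 4.6, 4.9]
gripper_width: 0.0149
```

```bash
python3 -c "
from h import *
bolt('b19')"
```

```text
t 16.30 theta 0.147 F [3.9 4.6 4.9] Mz -0.039
R-B along bolt r=62..84: [18, 19, 19, 19, 19, 18, 24, 156, 153, 135, 129, 129]
```

```bash
cat >> h.py <<'E'
def edge(tag=None):
    s=env.read_state(); R=Ro.from_quat(s["orientation"]).as_matrix()
    w=vision.grab_frame("wrist"); T=np.eye(4); T[:3,:3]=R; T[:3,3]=s["position"]; T=T@w["T_tool_cam"]
    A=np.array([.5608,-.0460]); ex=np.array([np.cos(2.925),np.sin(2.925)])
    o=[]
    for r in np.arange(70,84,.5):
        p=proj(w,[*(A+r/1000*ex),.09],T); c=cv2.getRectSubPix(w["pixels"].astype(np.float32),(1,1),tuple(map(float,p)))[0,0]; o.append((float(r),int(c[1]),int(c[2]-c[0])))
    print("r,G,R-B",o)
E
python3 -c "
from h import *
edge()
f=vision.grab_frame('scene')['pixels'];cv2.imwrite('pics/s20.png',cv2.resize(f[165:245,180:270],None,fx=7,fy=7,interpolation=cv2.INTER_CUBIC))
f=vision.grab_frame('top')['pixels'];cv2.imwrite('pics/t20.png',cv2.resize(f[165:245,245:325],None,fx=7,fy=7,interpolation=cv2.INTER_CUBIC))"
```

```text
r,G,R-B [(70.0, 203, 19), (70.5, 204, 19), (71.0, 204, 18), (71.5, 204, 18), (72.0, 204, 18), (72.5, 203, 18), (73.0, 203, 18), (73.5, 203, 18), (74.0, 203, 18), (74.5, 196, 30), (75.0, 175, 68), (75.5, 145, 125), (76.0, 125, 171), (76.5, 114, 180), (77.0, 98, 171), (77.5, 89, 157), (78.0, 86, 150), (78.5, 85, 149), (79.0, 85, 148), (79.5, 85, 148), (80.0, 91, 140), (80.5, 113, 124), (81.0, 148, 121), (81.5, 184, 129), (82.0, 204, 129), (82.5, 208, 129), (83.0, 209, 129), (83.5, 209, 129)]
```

View pics/s20.png

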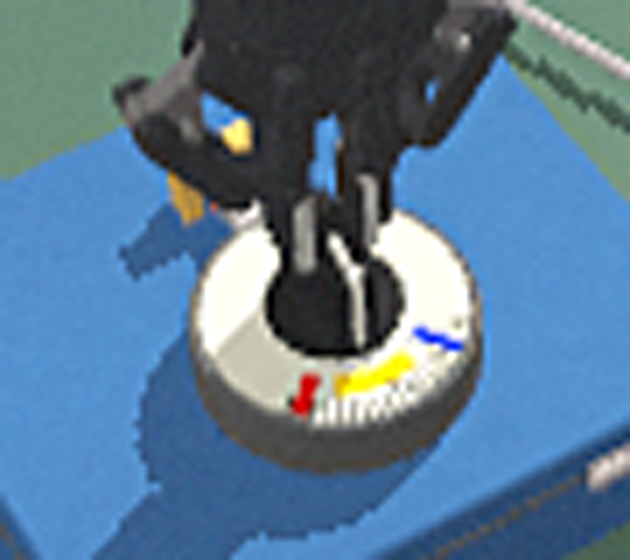

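View pics/t20.png

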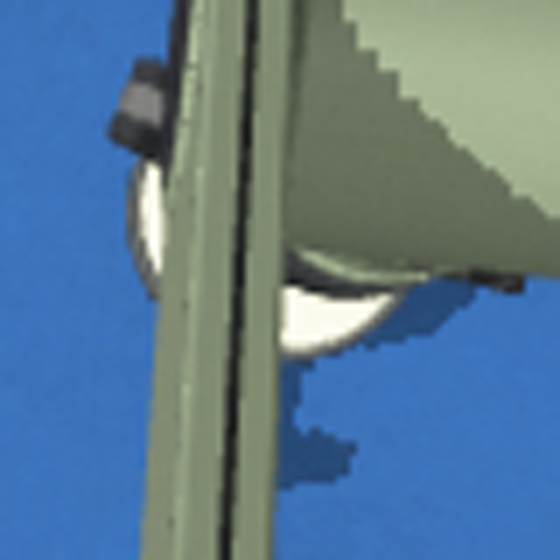

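Around 5.5 mm or more of nose is showing. I'll turn 0.5° more, well within the play, to check the drop is complete.

jog_arm(
  moves=[0, 0, 0, 0, 0, 0.5, -1, 0, 0, 0, 0, 0, 0.5, -1],
)

```text
t: 16.7
position: [0.5609, -0.0456, 0.1321]
orientation: [0.826, 0.564, 0.001, -0.0]
force: [3.2, 4.8, 5.7]
gripper_width: 0.0152
```

```bash
python3 -c "
from h import *
bolt('b21');edge()"
```

```text
t 16.70 theta 0.155 F [3.2 4.8 5.7] Mz 0.039
R-B along bolt r=62..84: [19, 19, 19, 19, 19, 18, 23, 156, 153, 139, 129, 129]
r,G,R-B [(70.0, 203, 18), (70.5, 203, 18), (71.0, 203, 18), (71.5, 203, 18), (72.0, 203, 18), (72.5, 203, 18), (73.0, 203, 18), (73.5, 203, 18), (74.0, 203, 19), (74.5, 197, 30), (75.0, 176, 68), (75.5, 145, 128), (76.0, 125, 171), (76.5, 115, 180), (77.0, 100, 171), (77.5, 89, 158), (78.0, 85, 150), (78.5, 85, 148), (79.0, 85, 148), (79.5, 86, 148), (80.0, 92, 141), (80.5, 115, 128), (81.0, 152, 123), (81.5, 188, 130), (82.0, 206, 129), (82.5, 208, 129), (83.0, 209, 129), (83.5, 208, 129)]
```

The edge hasn't moved, so the bolt is fully dropped. Opening the jaws, then lifting straight up.

jog_arm(
  moves=[0, 0, 0, 0, 0, 0, -0.5, 0, 0, 0, 0, 0, 0, 0, 0, 0, 0, 0, 0, 0, 0.5, 0, 0, 0, 0, 0, 0, 1, 0, 0, 0, 0, 0, 0, 1, 0, 0, 0, 0, 0, 0, 1, 0, 0, 0, 0, 0, 0, 1, 0, 0, 0, 0, 0, 0, 1],
)

```text
t: 17.6
position: [0.5606, -0.0462, 0.1319]
orientation: [0.825, 0.565, -0.0, -0.0]
force: [1.1, -0.4, -0.8]
gripper_width: 0.0855
```

```bash
python3 -c "
from h import *
bolt('b22')"
```

```text
t 17.60 theta 0.154 F [ 1.1 -0.4 -0.8] Mz -0.040
R-B along bolt r=62..84: [19, 19, 19, 19, 19, 19, 25, 157, 149, 132, 130, 130]
```

jog_arm(
  moves=[0, 0, -20, 0, 0, 0, 1, 0, 0, -45, 0, 0, 0, 1, 0, 0, -75, 0, 0, 0, 1, 0, 0, -100, 0, 0, 0, 1, 0, 0, -110, 0, 0, 0, 1, 0, 0, -110, 0, 0, 0, 1, 0, 0, -110, 0, 0, 0, 1],
)

```text
t: 18.35
position: [0.56, -0.0461, 0.2407]
orientation: [0.825, 0.564, -0.001, -0.001]
force: [-0.6, 0.3, -0.5]
gripper_width: 0.0852
```

```bash
python3 -c "
from h import *
bolt('b23')
w=vision.grab_frame('wrist')['pixels']; cv2.imwrite('pics/w23.png',w)
f=vision.grab_frame('scene')['pixels'];cv2.imwrite('pics/s23.png',f)"
```

```text
t 18.35 theta 0.154 F [-0.6  0.3 -0.5] Mz -0.000
R-B along bolt r=62..84: [19, 19, 19, 18, 18, 18, 41, 137, 159, 138, 129, 129]
```

View pics/b23.png

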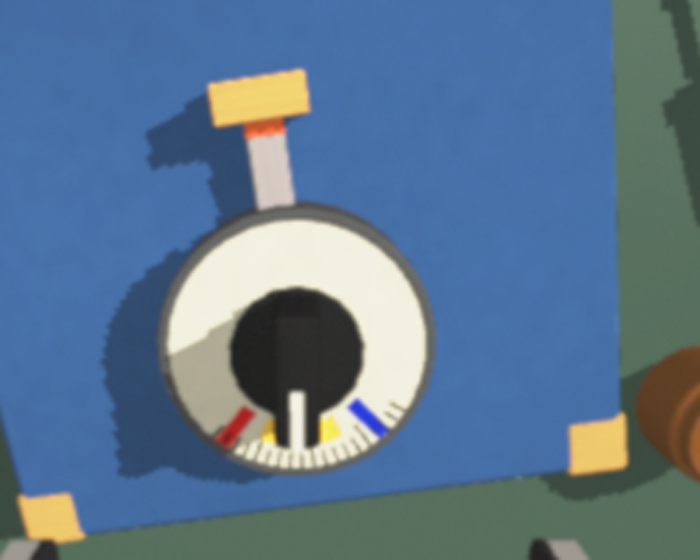

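View pics/s23.png

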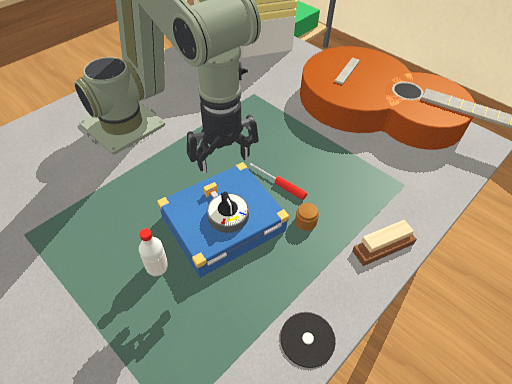

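The bolt is still drawn with its orange nose out at (264,130), the pointer is inside the yellow arc, the other objects are where they were, and the gripper is clear.

```bash
python3 -c "
from bench import ticket
print(ticket.hand_in())"
```

```text
the job is handed in; nothing more can be done
None
```

The lock is open and the job is handed in, at about 18.5 s of the 64 s allowed.

- **Sequence:** I gripped the dial bar at 20 N and turned right to red, reading +0.80. After about a 1 s pause I turned left to blue, reading -0.64, and paused about 1 s again. Then I turned right in 2° steps, slowing to 0.5° once the bolt began to move.
- **Catch:** The bolt started dropping at about +0.11 and was fully down by +0.147, on the yellow arc. I then turned 0.5° more, to +0.155. This was inside the play and only checked that the bolt had stopped moving. In that final turn the moment on the dial stayed under about 0.17 N m whenever I read it, well below the 0.8 N m limit.
- **Last checks:** With the gripper open and lifted 110 mm clear, the orange nose was still out of the keeper and the pointer still on the yellow arc. The glue, screwdriver and jar looked unmoved, and the force on the tool was near zero.
- **Less certain:** I could see only about 5.5 mm of bolt travel, because the keeper hides the rest. I judged the drop complete because the nose did not move with the further turn, not by measuring the full 7 mm. No checks disagreed.

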